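Lean the washed chopping board against the splash kerb and chock its foot with the kettle

TASK

Stand the washed chopping board up to dry: lift it out of the plate rack and lean it, same edge down, flat against the middle of the tiled splash kerb, tipped back roughly twenty degrees from upright with its foot on the counter. So that it cannot slide out on the smooth melamine, have the travel kettle standing upright on the counter right up against the middle of the board's foot. Leave the baking tray, bottle, egg cup and funnel where they are.

Things in the scene. Friction and masses are not known exactly. Their poses are not given: they have to be found in the camera images.
- board_center (a point): Middle of the plain wooden chopping board, a rigid slab 150 mm wide, 16 mm thick, 190 mm tall, about 0.32 kg, with a 16 mm hanging hole near one top corner. It starts standing on a 150 mm edge in a slot of the wire rack, that edge 23 mm above the counter. Axes: x along its width, y through its thickness, z up towards its top edge.
- board_foot (a point): Centre of the board's lower edge face (150 x 16 mm), 95 mm below board_center; same axes. Set down on the counter in front of the kerb and let go a few degrees short of touching it, the board tips back onto the kerb by itself and stays there, but a shove at its foot moves it.
- board_top (a point): Centre of the board's top edge face, 190 mm above board_foot; same axes.
- rack: Fixed steel wire plate rack, 115 x 175 mm, 88 mm high. Origin under its centre on the counter. Its slots run along its x axis and lie every 28 mm along its y axis (23 mm clear between 5 mm wires), the things in them resting 23 mm above the counter; board and baking tray stand 56 mm apart, at y +28 mm and -28 mm, which is which varies. Lift straight up by 75 mm to clear the wires.
- kerb: Fixed low white-tiled splash kerb, 300 mm long (x), 40 mm thick, 100 mm high. Origin on the counter (z = 0) at the foot of the middle of the tiled face that the board leans on; this face looks along the kerb's -y axis, towards the middle of the counter; x runs along the kerb, z is up. The board is taller than the kerb, so it leans on the kerb's top front edge (y = 0, z = 100 mm) and its top stands out above.
- kettle_center (a point): On the upright axis of the compact steel travel kettle, 55 mm above its underside. Round body, radius 55 mm at the base (upright wall for the lowest 22 mm), 113 mm high to the flat lid, about 0.55 kg, with a short spout reaching 73 mm from the axis at 75 to 105 mm height. Axes: x towards the spout, z up.
- kettle_handle (a point): Middle of the kettle's fixed black handle bar, above its lid on the axis, 154 mm above the underside: a bar 96 mm long along the kettle's x, 20 mm wide, 14 mm thick, with 34 mm of free space under it between two posts at x = +-41 mm. Same axes.
- baketray_center (a point): Middle of a small dark steel baking tray, 150 x 115 mm, 16 mm deep, standing in the other slot of the rack, lower than the board (top 138 mm above the counter). Leave alone.
- bottle_center (a point): Middle of an empty amber glass bottle, 62 mm across, 170 mm tall, standing on the counter. Leave alone.
- eggcup_center (a point): Middle of a white ceramic egg cup, 50 mm across, 66 mm tall. Leave alone.
- funnel_center (a point): Middle of a grey hard silicone collapsible funnel standing mouth down, 110 mm across, 100 mm tall. Leave alone.

How it is judged:
At the end, for the whole second after the job is handed in: Board stands on the counter on its lower edge, leaning on the kerb at 10 to 30 degrees from upright, in line with it within 0.15 rad and within 100 mm of its middle; kettle upright on the counter, axis within 72 mm of the middle of the board's foot (touching: 63 mm); all at rest (angle between board_center's own z axis and vertical between 0.175 and 0.525 rad and height (world z) of board_foot below 0.012 m and y of board_foot in the frame of kerb between -0.085 and -0.015 m and x of board_foot in the frame of kerb between -0.1 and 0.1 m and y of board_top in the frame of kerb above 0 m and angle between the x axis of board_center and the x axis of kerb, either way round below 0.15 rad and angle between kettle_center's own z axis and vertical below 0.06 rad and height (world z) of kettle_center below 0.06 m and horizontal distance between kettle_center and board_foot below 0.072 m).
It fails at once if the baking tray is disturbed (moved over 40 mm) (distance of baketray_center from where it was at the start of the episode above 0.04 m).
It fails at once if the bottle is moved over 30 mm or tipped (distance of bottle_center from where it was at the start of the episode above 0.03 m).
It fails at once if the egg cup is moved over 30 mm or tipped (distance of eggcup_center from where it was at the start of the episode above 0.03 m).
It fails at once if the funnel is moved over 30 mm or tipped (distance of funnel_center from where it was at the start of the episode above 0.03 m).
It fails at once if the kettle is tipped over (angle between kettle_center's own z axis and vertical above 0.7 rad).
It also fails if it takes over 58 s, if anything falls off the work surface, if the arm or the gripper's body presses on something with over 40 N, if the wrist force passes 120 N, or if a joint passes its speed limit or range.

ROBOT

A 6-joint arm with a two-finger parallel gripper is mounted at the origin on the work surface. World frame = base frame: x ahead of the robot, y to its left, z up, the work surface at z = 0. Lengths are in m, angles in rad, forces in N, time in s.
With the tool pointing down it reaches from about 0.35 to 0.775 m from the base axis. Payload 5.5 kg.
Tool frame: the origin (TCP) lies at the very end of the fingers, on their centre line; the grasp point (between the pads) lies 19 mm behind it (env.grip_point_offset is the distance from the TCP to the grasp point, in m); z points along the fingers, y is the line along which they close (so a half turn about z gives the same grasp; the last joint's range is limited). The gripper opens to 85 mm and grips with 20 to 120 N. Pads are 22 mm wide; open, the fingers measure 114 mm over their backs; the gripper's body (76 mm by 85 mm) begins 54 mm behind the grasp point. The pads swing forward as they close: fully open they stand 13 mm farther back than shut.
Start: joints at [-1.376, 0.313, 0.046, 1.304, 0, 1.431], TCP at [0.189, -0.543, 0.197] pointing down, gripper open.
Joint ranges: [-2.76, 2.76], [-0.86, 1.69], [-1.03, 1.26], [-2.2, 2.34], [-1.47, 1.5], [-3.14, 3.14]. Speed limits (rad/s): [2.57, 2.57, 3.14, 3.14, 3.14, 3.14].

INTERFACE

Orientations are given as a unit quaternion [w, x, y, z].
In Python, from workcell import sensors, imaging, workorder, env gives the robot as it stands.
- The arm moves only by the shell command python3 -m handwheel 'ROWS' [FORCE]. ROWS is JSON, a list of rows, each a list of 5 numbers: the shift along the tool's x, y, z in mm, then the turn about the tool's z in rad, then the opening, from 0 (shut) to 1 (fully open). A call has 1 to 8 rows; each row is the pose to reach, as a shift and turn from the pose commanded when the call began, along the tool's axes at that moment; what a row does not reach only later rows make up. A row lasts 1/10 s, in which the tool goes at most 50 mm and 8.59 degrees, less where a joint would pass 70% of its speed; a pose out of reach is approached as far as the arm can. A call with a gripper value outside its range is refused whole. The fingers move at their own pace and stop on an object; FORCE is the grip in N (left out, the last holds). Time passes only in rows, so rows that repeat a pose let the fingers close. It gives the time, the measured TCP pose, the force, the opening and the grip force at its end, in the units of the state.
- sensors.get_state(): the state, without advancing time (a new reading comes with each control period).
- imaging.read_camera(name): name is "side" or "top" or "wrist"; returns a dict with "color" (420x560x3 uint8, blue, green, red), "z_map" (420x560 float32, m along the optical axis (not along the pixel's ray), 0 where there is no reading), "fx", "fy", "cx", "cy" (pixels), "k1" (the pictures are not rectified: a ray, as slopes to the right and down, at radius r is drawn at 1 + k1 r^2 times it, then the intrinsics apply), "xyz" and "rotation" of the camera in the world. Camera axes: x right, y down, z forward; pixel columns grow to the right and rows downward; lengths in m; the calibration is good to about 2 mm. A picture is of the moment at which its call begins.
- workorder.hand_in(): hands the job in; it is judged then, once.
The state is a dict: "clock": time; "joint_pos": joint angles; "qvel": joint speeds; "tau": joint torques, N m; "tcp_pos": TCP position; "orientation": TCP orientation; "wrist_force": force on the tool from outside, world axes, zero at the start; "ft_torque": the same for the moment, N m; "finger_gap": finger opening in m; "grip_force": force on a finger pad.
Only numpy, scipy, OpenCV 4.12 (cv2) and the standard library are available. Lean on these libraries where they do the work, as an engineer would, in place of code of your own. Each camera call takes 0.05 s, during which the arm holds its last target. There are 200 camera calls.

## Working session

There is one attempt and no reset: what is moved stays moved. The work goes in short steps, Python scripts to look and compute and a shell command to move; the robot and the scene stay as the last step left them, time stands still between calls to the robot, and variables do not carry over. Pictures are saved under pics/ and viewed, at most 10 in all, crops included, and the job is handed in when it is done.

```bash
ls; mkdir -p pics
python3 - <<'E'
from workcell import sensors, imaging, env
import cv2,numpy as np
s=sensors.get_state();print({k:np.round(v,3).tolist() for k,v in s.items()})
print(env.grip_point_offset)
a=[]
for n in("top","side"):
    d=imaging.read_camera(n);np.savez(f"{n}0.npz",**d);a.append(d["color"])
    print(n,d["fx"],d["fy"],d["cx"],d["cy"],d["k1"],d["xyz"],np.round(d["rotation"],3).tolist())
    cv2.imwrite(f"pics/{n}0.png",d["color"])
E
```

```text
pics
{'clock': 0.0, 'joint_pos': [-1.376, 0.314, 0.045, 1.304, 0.0, 1.431], 'qvel': [-0.002, 0.001, 0.001, 0.001, -0.003, 0.0], 'tau': [-0.0, -48.062, 29.854, 0.019, -0.0, 0.0], 'tcp_pos': [0.189, -0.542, 0.196], 'orientation': [-0.001, 0.986, 0.167, -0.0], 'wrist_force': [0.304, -0.098, -0.287], 'ft_torque': [0.008, -0.032, -0.018], 'grip_force': 0.0, 'finger_gap': 0.086}
0.0187
top 494.0355885081289 494.0355885081289 284.088858378703 213.9352974756505 0.003973142068046671 [0.50466645 0.00905367 1.32382962] [-0.015, 0.717, -0.697, 0.025]
side 456.7395817523285 456.7395817523285 274.83230192341705 209.03101359305506 0.017149260197076226 [-0.00224478  0.5914447   0.73797667] [0.177, -0.324, 0.826, -0.426]
```

View pics/top0.png

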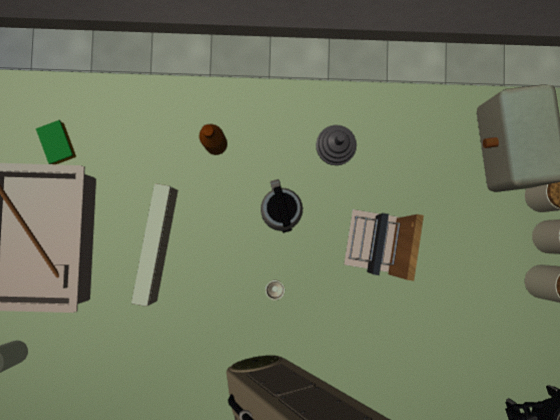

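View pics/side0.png

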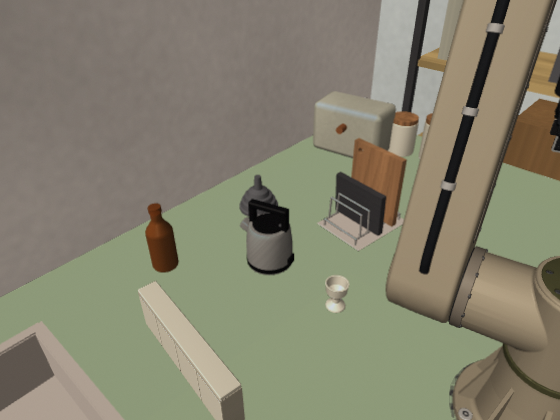

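The top view (image up = +x, left = +y) shows the kerb around (153,245), the kettle at (282,208) with its spout towards (277,186), and the tray at (379,244). The board's top edge is at about (418,247), the egg cup at (274,290), the funnel at (337,145) and the bottle at (212,138). The side view agrees: board upright behind the tray, kettle between the rack and the kerb.

```bash
cat > h.py <<'E'
import numpy as np,cv2
from scipy.spatial.transform import Rotation as R
def load(n): return dict(np.load(n))
def rays(d,uv):
    K=np.array([[d["fx"],0,d["cx"]],[0,d["fy"],d["cy"]],[0,0,1]],float)
    p=cv2.undistortPoints(np.float64(uv).reshape(-1,1,2),K,np.array([float(d["k1"]),0,0,0])).reshape(-1,2)
    return np.c_[p,np.ones(len(p))]
def rot(d): 
    q=d["rotation"]; return R.from_quat(np.r_[q[1:],q[0]]).as_matrix()
def cloud(d):
    z=d["z_map"];v,u=np.indices(z.shape)
    P=rays(d,np.c_[u.ravel(),v.ravel()])*z.reshape(-1,1)
    P=P@rot(d).T+d["xyz"]; P[z.ravel()==0]=np.nan
    return P.reshape(*z.shape,3)
def plane(d,uv,h):
    r=rays(d,uv)@rot(d).T; return d["xyz"]+r*((h-d["xyz"][2])/r[:,2])[:,None]
def rect(P):
    (c,s,a)=cv2.minAreaRect(np.float32(P[:,:2]*1000)); return np.round(c,1),np.round(s,1),round(a,1)
E
python3 - <<'E'
from h import *
d=load("top0.npz");P=cloud(d)
def reg(n,u0,u1,v0,v1,z0,z1):
    m=np.zeros(P.shape[:2],bool);m[v0:v1,u0:u1]=1
    m&=(P[...,2]>z0)&(P[...,2]<z1)
    m=cv2.morphologyEx(m.astype(np.uint8),cv2.MORPH_OPEN,np.ones((2,2)))
    v,u=np.nonzero(m);Q=P[v,u]
    h=(z0+z1)/2
    uv=np.c_[u,v]; W=plane(d,uv,np.median(Q[:,2]))
    print(n,len(Q),"z",np.round(np.nanpercentile(Q[:,2],[5,50,95]),3),"depth",rect(Q),"plane",rect(W))
reg("table",20,540,100,130,-.05,.05)
reg("kerb",120,185,175,315,.085,.115)
reg("board top",380,440,205,290,.198,.225)
reg("tray top",360,400,205,290,.125,.15)
reg("kettle handle",255,310,175,240,.147,.175)
reg("kettle lid",255,310,175,240,.075,.125)
reg("eggcup",255,295,270,310,.05,.08)
reg("funnel",310,365,115,175,.01,.12)
reg("bottle",190,235,115,165,.02,.19)
E
```

```text
table 13708 z [-0.003  0.002  0.008] depth (array([820.1,  75.9]), array([  97.8, 1258.8]), 3.4) plane (array([nan, nan]), array([0., 0.]), 0.0)
kerb 2160 z [0.082 0.101 0.105] depth (array([482.4, 324.7]), array([ 43.9, 319.6]), 76.4) plane (array([nan, nan]), array([0., 0.]), 0.0)
board top 591 z [0.001 0.214 0.217] depth (array([ 502.4, -335.7]), array([ 81.9, 176.1]), 82.6) plane (array([nan, nan]), array([0., 0.]), 0.0)
tray top 481 z [0.006 0.139 0.143] depth (array([nan, nan]), array([0., 0.]), 0.0) plane (array([nan, nan]), array([0., 0.]), 0.0)
kettle handle 339 z [0.112 0.162 0.165] depth (array([593.4,  -3.9]), array([100.8,  22.6]), 15.7) plane (array([nan, nan]), array([0., 0.]), 0.0)
kettle lid 1091 z [0.071 0.111 0.119] depth (array([587.7,  -3.5]), array([103.5, 101.4]), 48.2) plane (array([nan, nan]), array([0., 0.]), 0.0)
eggcup 109 z [-0.     0.058  0.07 ] depth (array([377.5,   5.5]), array([53.3, 36.1]), 32.6) plane (array([nan, nan]), array([0., 0.]), 0.0)
funnel 1151 z [0.011 0.044 0.084] depth (array([ 778.5, -147.8]), array([85.8, 92.1]), 45.4) plane (array([nan, nan]), array([0., 0.]), 0.0)
bottle 632 z [0.017 0.116 0.173] depth (array([nan, nan]), array([0., 0.]), 0.0) plane (array([nan, nan]), array([0., 0.]), 0.0)
```

```bash
cat >> h.py <<'E'
def reg(d,P,n,u0,u1,v0,v1,z0,z1,pl):
    m=np.zeros(P.shape[:2],bool);m[v0:v1,u0:u1]=1
    m&=(P[...,2]>z0)&(P[...,2]<z1)
    k,l,s,_=cv2.connectedComponentsWithStats(m.astype(np.uint8)); m=l==1+np.argmax(s[1:,4])
    v,u=np.nonzero(m);Q=P[v,u];W=plane(d,np.c_[u,v],pl)
    o=[]
    for X in(Q,W):
        b=cv2.boxPoints(cv2.minAreaRect(np.float32(X[:,:2]*1000)));e=b[1]-b[0];f=b[2]-b[1]
        if np.hypot(*f)>np.hypot(*e):e,f=f,e
        if e[0]<0:e=-e
        o.append((np.round(b.mean(0),1).tolist(),round(float(np.hypot(*e)),1),round(float(np.hypot(*f)),1),round(float(np.degrees(np.arctan2(e[1],e[0]))),2)))
    print(n,len(Q),"z",round(float(np.median(Q[:,2])),4),"depth",o[0],"plane",o[1])
E
python3 - <<'E'
from h import *
d=load("top0.npz");P=cloud(d)
reg(d,P,"kerb",120,185,175,315,.095,.112,.1)
reg(d,P,"board top",380,440,205,290,.207,.225,.213)
reg(d,P,"tray top",360,400,205,290,.132,.15,.138)
reg(d,P,"handle",255,310,175,240,.152,.175,.161)
reg(d,P,"lid",255,310,175,240,.105,.12,.113)
reg(d,P,"eggcup",255,295,270,310,.06,.08,.066)
E
```

```text
kerb 2019 z 0.1013 depth ([491.6000061035156, 317.29998779296875], 300.2, 41.7, -8.52) plane ([491.5, 316.70001220703125], 299.7, 41.7, -8.42)
board top 527 z 0.2141 depth ([502.5, -303.5], 149.3, 18.1, -7.58) plane ([502.79998779296875, -302.79998779296875], 149.7, 18.5, -7.83)
tray top 441 z 0.1392 depth ([508.5, -241.5], 149.5, 17.3, -7.66) plane ([508.6000061035156, -241.39999389648438], 149.8, 17.2, -7.76)
handle 339 z 0.1618 depth ([590.5999755859375, -2.0999999046325684], 95.0, 20.0, 16.54) plane ([590.5999755859375, -2.0], 95.2, 19.9, 16.55)
lid 419 z 0.1126 depth ([581.2999877929688, 24.700000762939453], 89.4, 38.6, 16.64) plane ([581.2000122070312, 24.700000762939453], 89.6, 38.5, 16.69)
eggcup 87 z 0.0667 depth ([384.29998779296875, 9.100000381469727], 47.9, 45.6, 1.8) plane ([384.1000061035156, 9.100000381469727], 47.7, 45.5, 1.62)
```

```bash
cat > go.py <<'E'
import sys,numpy as np
from scipy.spatial.transform import Rotation as R
from workcell import sensors
# usage: go.py x y z(mm) ang(deg of tool x in world)
def go(x,y,z,a):
    s=sensors.get_state();q=s["orientation"];M=R.from_quat(np.r_[q[1:],q[0]]).as_matrix()
    d=M.T@(np.array([x,y,z])-np.array(s["tcp_pos"])*1000)
    c=np.degrees(np.arctan2(M[1,0],M[0,0]))
    print("shift",np.round(d,1),"turn",round(float(np.radians(c-a)),3),"now",np.round(np.array(s["tcp_pos"])*1000,1),round(float(c),2),"tilt",round(float(np.degrees(np.arccos(-M[2,2]))),2))
go(*map(float,sys.argv[1:5]))
E
python3 go.py 502.7 -303.2 265 -7.7; python3 -m handwheel '[[0,0,-35,0,1],[0,0,-69,0,1]]'; python3 go.py 502.7 -303.2 265 -7.7
```

```text
shift [ 375.1 -123.1  -68.5] turn 0.469 now [ 188.8 -542.6  196.2] 19.18 tilt 0.1
clock: 0.3
tcp_pos: [0.1887, -0.5418, 0.2652]
orientation: [-0.002, 0.986, 0.167, -0.0]
wrist_force: [-0.3, -1.5, 0.4]
finger_gap: 0.0848
grip_force: 0.0
shift [ 375.  -122.2    0.9] turn 0.469 now [ 188.7 -541.8  265.2] 19.18 tilt 0.24
```

```bash
python3 -m handwheel '[[47,-15,0,0.06,1],[94,-31,0,0.12,1],[141,-46,0,0.18,1],[188,-61,0,0.24,1],[235,-76,0,0.30,1],[282,-92,0,0.36,1],[329,-107,0,0.42,1],[375,-122,0,0.47,1]]'; python3 -m handwheel '[[0,0,0,0,1]]'; python3 go.py 502.7 -303.2 178 -7.7
python3 - <<'E'
from workcell import imaging
import cv2
d=imaging.read_camera("wrist");cv2.imwrite("pics/w1.png",d["color"])
E
```

```text
clock: 1.1
tcp_pos: [0.5043, -0.303, 0.2657]
orientation: [-0.0, 0.998, -0.069, -0.0]
wrist_force: [-0.3, -0.6, -0.6]
finger_gap: 0.0854
grip_force: 0.0
clock: 1.2
tcp_pos: [0.5067, -0.3005, 0.265]
orientation: [-0.001, 0.998, -0.064, 0.0]
wrist_force: [-0.1, -1.1, -0.5]
finger_gap: 0.0853
grip_force: 0.0
shift [-3.6  3.4 87. ] turn 0.006 now [ 506.7 -300.5  265. ] -7.38 tilt 0.11
```

View pics/w1.png

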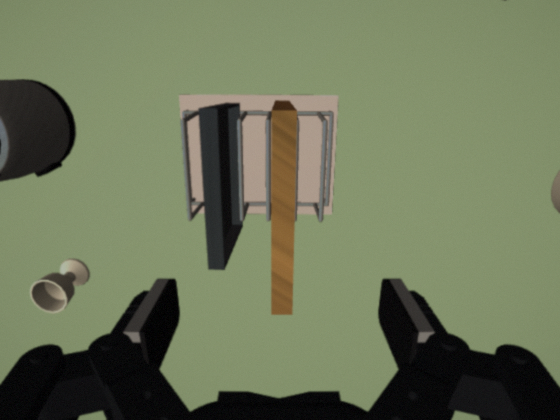

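The wrist view shows the board's top edge at columns 272–297, centred between the fingers (178 and 380) and in line with the tool. I'll descend and grip.

```bash
python3 -m handwheel '[[-2,1,20,0.0,1],[-4,3,40,0.006,1],[-4,3,60,0.006,1],[-4,3,80,0.006,1],[-4,3,89,0.006,1],[-4,3,89,0.006,1]]'; python3 go.py 502.7 -303.2 178 -7.7;python3 -m handwheel '[[0,0,0,0,0.5],[0,0,0,0,0.3],[0,0,0,0,0],[0,0,0,0,0],[0,0,0,0,0],[0,0,0,0,0]]' 60
```

```text
clock: 1.85
tcp_pos: [0.497, -0.3072, 0.1755]
orientation: [-0.001, 0.997, -0.071, -0.001]
wrist_force: [-0.5, 1.5, -0.6]
finger_gap: 0.0852
grip_force: 0.0
shift [ 5.1 -4.8 -2.5] turn -0.008 now [ 497.  -307.2  175.5] -8.16 tilt 0.18
clock: 2.45
tcp_pos: [0.499, -0.3073, 0.1777]
orientation: [0.0, 0.998, -0.07, 0.0]
wrist_force: [0.1, -0.5, 4.0]
finger_gap: 0.0113
grip_force: 58.6
```

```bash
python3 -m handwheel '[[0,0,-10,0,0],[0,0,-25,0,0],[0,0,-45,0,0],[0,0,-65,0,0],[0,0,-85,0,0],[0,0,-100,0,0],[0,0,-100,0,0]]'
python3 - <<'E'
from workcell import imaging
import cv2
d=imaging.read_camera("side");cv2.imwrite("pics/s2.png",d["color"])
E
```

```text
clock: 3.15
tcp_pos: [0.4994, -0.3076, 0.2793]
orientation: [0.001, 0.998, -0.071, 0.001]
wrist_force: [0.7, 0.2, -2.5]
finger_gap: 0.0115
grip_force: 58.8
```

View pics/s2.png

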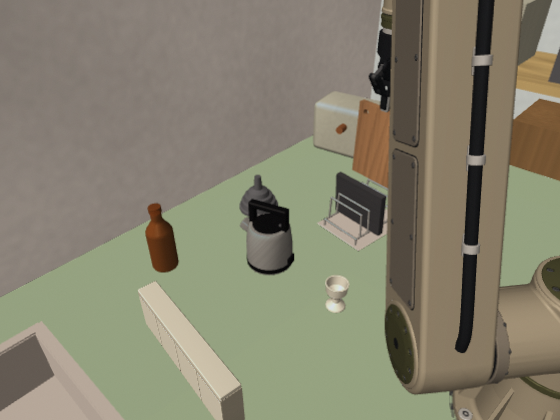

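The board is clear of the wires, hanging upright in the gripper with its lower edge at about (375,183). Next I'll raise it and carry it over the kettle.

```bash
python3 -m handwheel '[[0,0,-20,0,0],[0,0,-45,0,0],[0,0,-66,0,0],[0,0,-66,0,0]]'; python3 go.py 482 254 345 -8.45
```

```text
clock: 3.6
tcp_pos: [0.4992, -0.3075, 0.3445]
orientation: [0.001, 0.998, -0.071, 0.001]
wrist_force: [1.0, -0.1, -2.1]
finger_gap: 0.0111
grip_force: 59.0
shift [ -96.1 -553.5   -1.6] turn 0.006 now [ 499.2 -307.5  344.5] -8.09 tilt 0.17
```

```bash
python3 -m handwheel '[[-3,-20,0,0,0],[-10,-55,0,0,0],[-17,-95,0,0,0],[-24,-135,0,0,0],[-31,-175,0,0,0],[-38,-215,0,0,0],[-45,-255,0,0,0],[-52,-295,0,0,0]]';python3 -m handwheel '[[-7,-40,0,0,0],[-14,-80,0,0,0],[-21,-120,0,0,0],[-28,-160,0,0,0],[-35,-200,0,0,0],[-40,-230,0,0,0],[-43,-247,0,0,0],[-44,-257,0,0.006,0]]';python3 -m handwheel '[[0,0,0,0,0],[0,0,0,0,0],[0,0,0,0,0]]'; python3 go.py 482 254 157 -8.45
python3 - <<'E'
from workcell import imaging
from h import *
d=imaging.read_camera("side");cv2.imwrite("pics/s3.png",d["color"]);np.savez("side3.npz",**d)
d=imaging.read_camera("top");np.savez("top3.npz",**d)
P=cloud(d)
reg(d,P,"kerb",120,185,175,315,.095,.112,.1)
reg(d,P,"handle",255,310,175,240,.152,.175,.161)
E
```

```text
clock: 4.4
tcp_pos: [0.4876, -0.006, 0.3408]
orientation: [-0.0, 0.998, -0.071, -0.001]
wrist_force: [0.6, 0.0, -4.5]
finger_gap: 0.0109
grip_force: 58.9
clock: 5.2
tcp_pos: [0.4702, 0.0565, 0.3431]
orientation: [-0.021, 0.999, -0.04, 0.0]
wrist_force: [-0.4, -0.8, -2.5]
finger_gap: 0.0107
grip_force: 59.2
clock: 5.5
tcp_pos: [0.4703, 0.0569, 0.3431]
orientation: [-0.021, 0.999, -0.039, 0.0]
wrist_force: [0.7, 0.4, -3.3]
finger_gap: 0.0108
grip_force: 59.2
shift [  -3.5 -189.5  194.2] turn 0.069 now [470.3  56.9 343.1] -4.49 tilt 2.39
kerb 2017 z 0.1012 depth ([491.70001220703125, 317.6000061035156], 300.0, 42.1, -8.37) plane ([491.5, 316.6000061035156], 299.7, 41.9, -8.42)
handle 339 z 0.1621 depth ([590.7000122070312, -2.0999999046325684], 95.1, 20.1, 16.55) plane ([590.5999755859375, -2.0], 95.2, 19.9, 16.55)
```

View pics/s3.png

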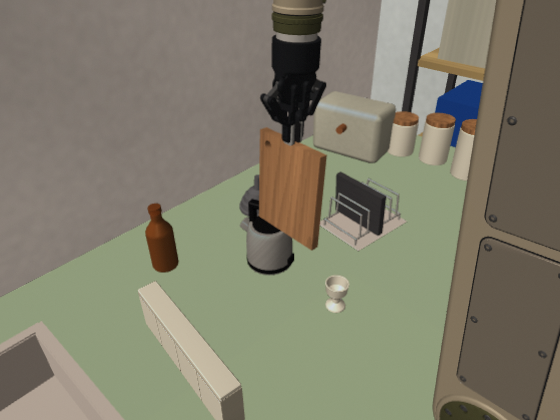

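The board hangs upright, lower edge at about (290,225), above and past the kettle. The arm stopped short of the target and tilted by 2°, so I suspect a joint limit.

Run:
```python
from workcell import sensors
print(sensors.get_state()["joint_pos"])
```

```text
[-0.07914595  0.11124299  0.14473293  1.60571303  0.04183123  3.14060455]
```

Joint 6 is at its limit, so I'll give the tool a half turn the other way. The grasp is the same and the board clears everything at this height.

```bash
python3 -m handwheel '[[0,0,0,-0.14,0],[0,0,0,-0.28,0],[0,0,0,-0.42,0],[0,0,0,-0.56,0],[0,0,0,-0.70,0],[0,0,0,-0.84,0],[0,0,0,-0.98,0],[0,0,0,-1.1,0]]'; python3 go.py 482 254 345 171.55
```

```text
clock: 6.4
tcp_pos: [0.4703, 0.0571, 0.343]
orientation: [-0.018, 0.871, 0.491, 0.011]
wrist_force: [0.4, -0.2, -2.7]
finger_gap: 0.0112
grip_force: 59.1
shift [174.5 -91.7   6.3] turn -1.967 now [470.3  57.1 343. ] 58.85 tilt 2.4
```

The clipped tilt of 2.4° stays, which is tolerable because the board rights itself on its foot. I'll finish the turn.

```bash
python3 -m handwheel '[[0,0,0,-0.14,0],[0,0,0,-0.28,0],[0,0,0,-0.42,0],[0,0,0,-0.56,0],[0,0,0,-0.70,0],[0,0,0,-0.84,0],[0,0,0,-0.98,0],[0,0,0,-1.1,0]]'; python3 -m handwheel '[[0,0,0,-0.14,0],[0,0,0,-0.28,0],[0,0,0,-0.42,0],[0,0,0,-0.56,0],[0,0,0,-0.70,0],[0,0,0,-0.84,0],[0,0,0,-0.866,0],[0,0,0,-0.866,0]]';python3 go.py 482 248 345 171.55
```

```text
clock: 7.2
tcp_pos: [0.4702, 0.0571, 0.3431]
orientation: [-0.009, 0.486, 0.874, 0.019]
wrist_force: [0.8, -0.5, -3.6]
finger_gap: 0.0112
grip_force: 59.0
clock: 8.0
tcp_pos: [0.4702, 0.0571, 0.3431]
orientation: [-0.001, 0.078, 0.997, 0.021]
wrist_force: [0.3, 0.2, -1.8]
finger_gap: 0.0111
grip_force: 58.9
shift [ 18.  190.4   6.1] turn -0.008 now [470.2  57.1 343.1] 171.08 tilt 2.4
```

```bash
python3 -m handwheel '[[2,15,1,0,0],[5,45,2,0,0],[8,80,3,0,0],[11,115,4,0,0],[14,145,5,-0.004,0],[16,170,6,-0.008,0],[18,184,6,-0.008,0],[18,190,6,-0.008,0]]';python3 -m handwheel '[[0,0,0,0,0],[0,0,0,0,0],[0,0,0,0,0]]'; python3 go.py 482 248 165 171.55
```

```text
clock: 8.8
tcp_pos: [0.4813, 0.2487, 0.3449]
orientation: [-0.001, 0.073, 0.997, 0.021]
wrist_force: [-0.5, 0.4, -2.1]
finger_gap: 0.0108
grip_force: 59.9
clock: 9.1
tcp_pos: [0.4816, 0.2466, 0.3452]
orientation: [-0.0, 0.074, 0.997, 0.021]
wrist_force: [-0.1, -0.1, -3.2]
finger_gap: 0.0108
grip_force: 59.5
shift [ -0.9  -6.  180.1] turn 0.0 now [481.6 246.6 345.2] 171.56 tilt 2.38
```

```bash
python3 -m handwheel '[[0,-1,25,0,0],[0,-2,55,0,0],[0,-3,90,0,0],[0,-4,120,0,0],[-1,-5,145,0,0],[-1,-6,160,0,0],[-1,-6,172,0,0],[-1,-6,178,0,0]]';python3 -m handwheel '[[0,0,0,0,0],[0,0,3,0,0],[0,0,6,0,0],[0,0,6,0,0]]'; python3 go.py 482 248 155 171.55
python3 - <<'E'
from workcell import imaging
from h import *
d=imaging.read_camera("side");cv2.imwrite("pics/s4.png",d["color"][200:420,60:360])
E
```

```text
clock: 9.9
tcp_pos: [0.4817, 0.2482, 0.1661]
orientation: [-0.001, 0.073, 0.997, 0.021]
wrist_force: [-0.0, -0.5, -2.7]
finger_gap: 0.0109
grip_force: 59.5
clock: 10.3
tcp_pos: [0.4821, 0.2493, 0.1611]
orientation: [-0.0, 0.073, 0.997, 0.021]
wrist_force: [0.1, 0.2, -3.1]
finger_gap: 0.0109
grip_force: 59.5
shift [-0.1 -1.6  6.1] turn 0.002 now [482.1 249.3 161.1] 171.66 tilt 2.4
```

View pics/s4.png

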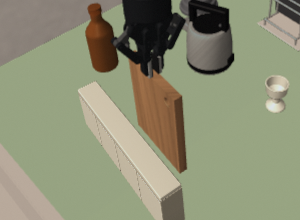

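The board (a crop of the side view) hangs in front of the kerb and parallel to it, with its lower near corner at about (183,168), just above the counter. I'll lower it the rest of the way while watching the force.

```bash
python3 -m handwheel '[[0,0,2,0,0],[0,0,4,0,0],[0,0,4,0,0]]';python3 -m handwheel '[[0,0,1,0,0],[0,0,2,0,0],[0,0,2,0,0]]';python3 -m handwheel '[[0,0,1,0,0],[0,0,1,0,0]]' | grep -E 'force|tcp'
```

```text
clock: 10.65
tcp_pos: [0.4817, 0.2494, 0.1567]
orientation: [-0.001, 0.073, 0.997, 0.021]
wrist_force: [0.2, 0.7, -2.5]
finger_gap: 0.0109
grip_force: 59.5
clock: 10.95
tcp_pos: [0.4821, 0.2495, 0.155]
orientation: [-0.0, 0.073, 0.997, 0.021]
wrist_force: [0.3, 0.8, -2.8]
finger_gap: 0.0112
grip_force: 59.9
tcp_pos: [0.4823, 0.2499, 0.1549]
wrist_force: [-1.4, -0.5, 3.8]
grip_force: 62.4
```

```bash
python3 -m handwheel '[[0,0,0,0,0.22],[0,0,0,0,0.28],[0,0,0,0,0.35],[0,0,0,0,0.42],[0,0,0,0,0.45],[0,0,0,0,0.45],[0,0,0,0,0.45]]' 20;  python3 - <<'E'
from workcell import imaging
from h import *
d=imaging.read_camera("wrist");cv2.imwrite("pics/w5.png",d["color"])
E
```

```text
clock: 11.85
tcp_pos: [0.482, 0.2495, 0.1539]
orientation: [-0.001, 0.073, 0.997, 0.021]
wrist_force: [0.4, -1.1, -0.4]
finger_gap: 0.0383
grip_force: 0.0
```

View pics/w5.png

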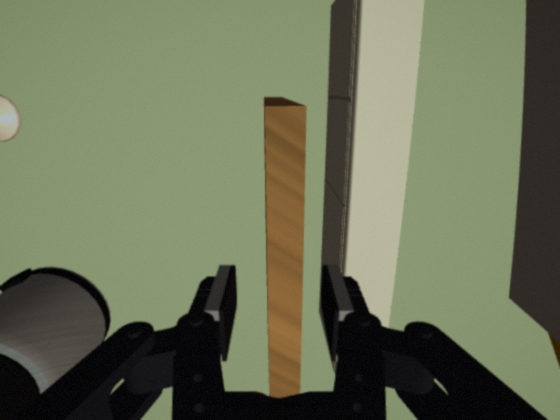

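The board stands on its own at columns 265–305, between the fingers' inner faces at 237 and 322, with the kerb to the right. I'll walk its top over to the kerb between the loose fingers.

```bash
python3 -m handwheel '[[0,4,0,0,0.45],[0,8,0,0,0.45],[0,12,0,0,0.45],[0,16,0,0,0.45],[0,20,0,0,0.45],[0,24,0,0,0.45],[0,28,1,0,0.45],[0,32,1,0,0.45]]'; python3 -m handwheel '[[0,4,0,0,0.45],[0,8,0,0,0.45],[0,12,0,0,0.45],[0,16,1,0,0.45],[0,20,1,0,0.45],[0,24,1,0,0.45],[0,28,1,0,0.45],[0,30,1,0,0.45]]';python3 -m handwheel '[[0,0,0,0,0.45],[0,0,0,0,0.45]]'
python3 - <<'E'
from workcell import imaging
from h import *
d=imaging.read_camera("side");cv2.imwrite("pics/s6.png",np.vstack([d["color"][200:420,60:360],imaging.read_camera("wrist")["color"][100:420,130:430]]))
E
```

```text
clock: 12.7
tcp_pos: [0.4866, 0.2816, 0.1542]
orientation: [-0.001, 0.073, 0.997, 0.021]
wrist_force: [0.5, 0.4, 0.1]
finger_gap: 0.0385
grip_force: 0.0
clock: 13.5
tcp_pos: [0.491, 0.3113, 0.1546]
orientation: [-0.001, 0.073, 0.997, 0.021]
wrist_force: [-0.2, 0.1, 0.1]
finger_gap: 0.038
grip_force: 0.0
clock: 13.7
tcp_pos: [0.4909, 0.3109, 0.1545]
orientation: [-0.001, 0.073, 0.997, 0.021]
wrist_force: [-0.7, 0.1, -0.4]
finger_gap: 0.0385
grip_force: 0.0
```

View pics/s6.png

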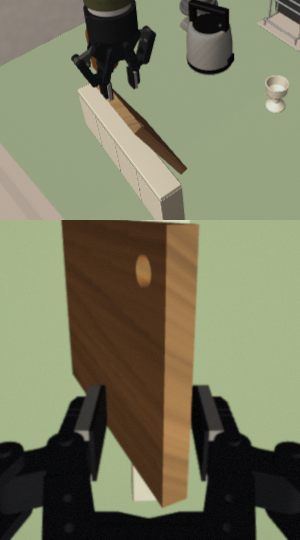

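The board now leans on the kerb edge between the fingers without touching them. I'll lift straight up out of the way, then measure.

```bash
python3 -m handwheel '[[0,2,-8,0,0.45],[0,3,-20,0,0.45],[0,4,-35,0,0.45],[0,5,-60,0,0.45],[0,6,-100,0,0.45],[0,7,-140,0,0.6],[0,7,-140,0,0.6]]'; python3 go.py 590.6 -2 340 196.5;  python3 -m handwheel '[[0,-50,0,0,1],[0,-100,0,0,1],[0,-150,0,0,1],[0,-160,0,0,1]]'
python3 - <<'E'
from workcell import imaging
from h import *
d=imaging.read_camera("top");np.savez("top7.npz",**d)
P=cloud(d)
reg(d,P,"kerb",120,185,175,315,.095,.108,.1)
reg(d,P,"handle",255,310,175,240,.152,.175,.161)
reg(d,P,"board upper",120,210,185,300,.155,.25,.18)
reg(d,P,"eggcup",255,295,270,310,.06,.08,.066)
# board front face: brown, plane fit in kerb frame
a=np.radians(-8.42);ex=np.array([np.cos(a),np.sin(a)]);ey=np.array([-ex[1],ex[0]])
f=np.array([491.5,316.8])/1e3-.02*ey
hsv=cv2.cvtColor(d["color"],cv2.COLOR_BGR2HSV);m=(hsv[...,1]>110)&(hsv[...,0]<22)&(P[...,0]>.35)&(P[...,0]<.65)&(P[...,1]>.2)&(P[...,1]<.4)
Q=P[m];X=(Q[:,:2]-f)@ex;Y=(Q[:,:2]-f)@ey;Z=Q[:,2]
c,*_=np.linalg.lstsq(np.c_[Z,X,np.ones(len(Z))],Y,rcond=None);r=Y-np.c_[Z,X,np.ones(len(Z))]@c
k=abs(r)<.004;c,*_=np.linalg.lstsq(np.c_[Z,X,np.ones(len(Z))][k],Y[k],rcond=None)
print(len(Q),k.sum(),"lean deg",np.degrees(np.arctan(c[0])),"yaw",np.degrees(c[1]),"front y at z=0",c[2]*1e3,"X range",np.percentile(X,[1,99]),"Z",np.percentile(Z,[1,99]))
cv2.imwrite("pics/t7.png",d["color"])
E
```

```text
clock: 14.5
tcp_pos: [0.4941, 0.313, 0.3024]
orientation: [0.005, 0.073, 0.997, 0.024]
wrist_force: [0.6, 0.2, 1.0]
finger_gap: 0.051
grip_force: 0.0
shift [-141.4 -295.5  -51. ] turn -0.434 now [494.1 313.  302.4] 171.65 tilt 2.76
clock: 14.9
tcp_pos: [0.4676, 0.1502, 0.2888]
orientation: [-0.0, 0.075, 0.997, 0.02]
wrist_force: [-0.4, 0.7, -0.2]
finger_gap: 0.0855
grip_force: 0.0
kerb 494 z 0.1012 depth ([603.2000122070312, 300.79998779296875], 74.3, 41.3, -7.77) plane ([603.0999755859375, 300.3999938964844], 74.1, 41.3, -8.35)
handle 339 z 0.1618 depth ([590.7999877929688, -2.0], 95.4, 20.1, 16.75) plane ([590.5999755859375, -2.0], 95.2, 19.9, 16.55)
board upper 317 z 0.1759 depth ([537.4000244140625, 309.6000061035156], 57.1, 28.8, -9.76) plane ([536.7000122070312, 305.79998779296875], 56.4, 32.5, -8.73)
eggcup 89 z 0.0674 depth ([384.29998779296875, 9.100000381469727], 48.2, 45.5, 1.65) plane ([384.1000061035156, 9.100000381469727], 47.7, 45.5, 1.62)
835 708 lean deg 24.34177928511074 yaw -0.09682218620185168 front y at z=0 -62.065633427882716 X range [0.02105484 0.07186492] Z [0.01815326 0.18294013]
```

View pics/t7.png

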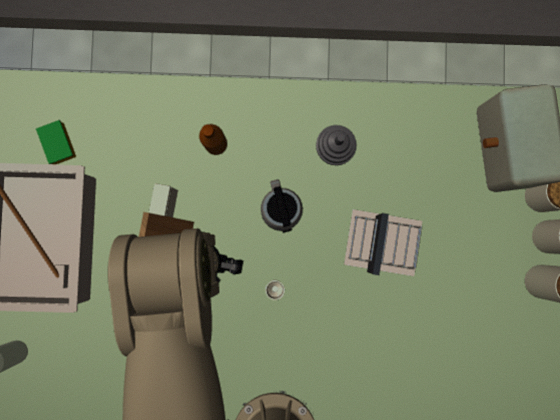

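Top view: the board leans on the kerb with its edge at about (165,225), and the tray, egg cup, funnel, bottle and kettle have not moved. The lean is 24° and the foot is at kerb y of about -52 mm, with its middle at x of about -3 mm. Next is the kettle.

```bash
python3 -m handwheel '[[0,0,0,0,1],[0,0,0,0,1]]' |grep tcp; python3 go.py 590.6 -1 230 196.55
```

```text
tcp_pos: [0.4689, 0.1548, 0.2884]
shift [-143.1 -138.9   52.1] turn -0.434 now [468.9 154.8 288.4] 171.7 tilt 2.43
```

```bash
python3 -m handwheel '[[-24,-23,5,-0.07,1],[-48,-46,12,-0.14,1],[-72,-70,22,-0.21,1],[-96,-93,32,-0.28,1],[-120,-116,42,-0.36,1],[-143,-139,52,-0.434,1],[-143,-139,52,-0.434,1],[-143,-139,52,-0.434,1]]'; python3 -m handwheel '[[0,0,0,0,1],[0,0,0,0,1]]' |grep tcp; python3 go.py 590.6 -1 134 196.55;python3 - <<'E'
from workcell import imaging
from h import *
cv2.imwrite("pics/w8.png",imaging.read_camera("wrist")["color"])
E
```

```text
clock: 15.95
tcp_pos: [0.5902, -0.0011, 0.2287]
orientation: [0.003, -0.144, 0.989, 0.021]
wrist_force: [-1.0, 1.4, 0.6]
finger_gap: 0.0855
grip_force: 0.0
tcp_pos: [0.5898, -0.0007, 0.2305]
shift [ 0.8 -4.3 96.4] turn -6.282 now [589.8  -0.7 230.5] -163.4 tilt 2.4
```

View pics/w8.png

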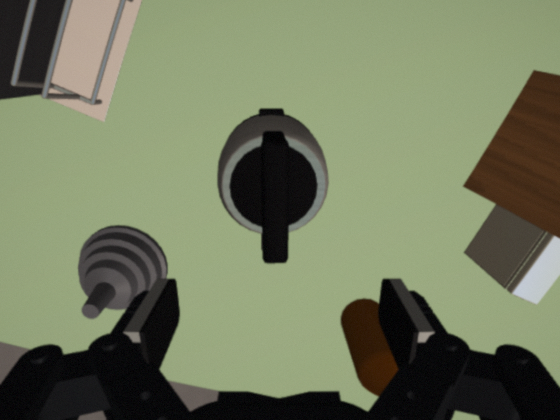

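The wrist view shows the handle bar at columns 262–288, centred between the fingers and in line with the tool. I'll descend and grip.

```bash
python3 -m handwheel '[[0,-1,20,0,1],[0,-2,40,0,1],[1,-3,60,0,1],[1,-4,80,0,1],[1,-4,92,0,1],[1,-4,96,0,1],[1,-4,96,0,1]]' | grep -E 'tcp|wrist';python3 -m handwheel '[[0,0,0,0,0.6],[0,0,0,0,0.4],[0,0,0,0,0.1],[0,0,0,0,0],[0,0,0,0,0],[0,0,0,0,0],[0,0,0,0,0]]' 80;python3 -m handwheel '[[0,0,-5,0,0],[0,0,-15,0,0],[0,1,-28,0,0],[0,1,-40,0,0],[0,1,-40,0,0]]'; python3 go.py 468.6 182.7 175 196.55
```

```text
tcp_pos: [0.5901, -0.0019, 0.1338]
wrist_force: [-0.7, -0.0, -0.1]
clock: 17.6
tcp_pos: [0.5903, -0.0023, 0.1337]
orientation: [0.004, -0.144, 0.989, 0.021]
wrist_force: [0.5, -0.2, -0.2]
finger_gap: 0.0002
grip_force: 0.0
clock: 18.1
tcp_pos: [0.5916, -0.0033, 0.1767]
orientation: [0.006, -0.144, 0.989, 0.02]
wrist_force: [0.1, 0.3, 0.0]
finger_gap: -0.0001
grip_force: 0.0
shift [ 65.1 213.1   8.5] turn -6.284 now [591.6  -3.3 176.7] -163.49 tilt 2.38
```

The fingers closed on nothing, so I need another look.

Run:
```python
from workcell import imaging
from h import *
s=imaging.read_camera("side");w=imaging.read_camera("wrist");t=imaging.read_camera("top")
np.savez("side9.npz",**s);np.savez("top9.npz",**t);np.savez("wrist9.npz",**w)
a=cv2.resize(s["color"][100:300,180:380],(400,400));b=cv2.resize(w["color"],(400,300));c=cv2.resize(t["color"][150:280,110:330],(400,236))
cv2.imwrite("pics/s9.png",np.hstack([a,np.vstack([b,c])[:400]]) if 0 else np.hstack([cv2.copyMakeBorder(a,0,136,0,0,0),np.vstack([b,c])]))
```

```text
(no output)
```

View pics/s9.png

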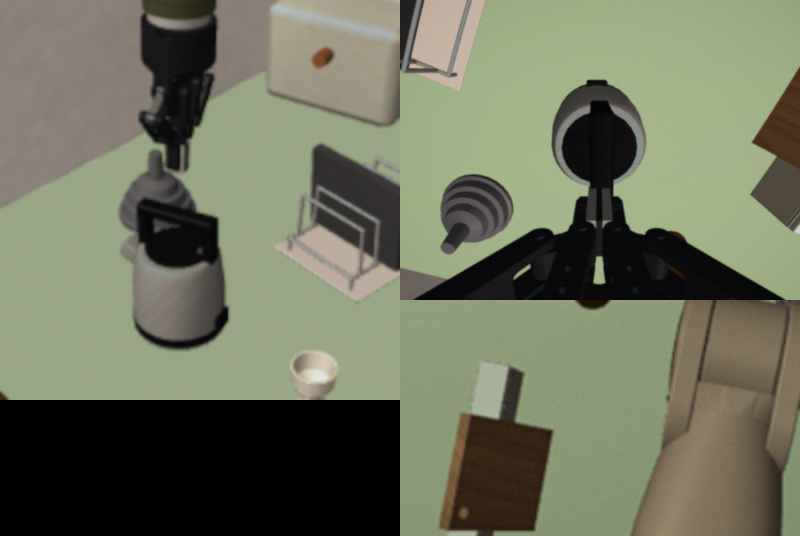

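The fingers are shut and raised, and the kettle is untouched, with its handle just beyond the fingertips in the wrist view. I'll compute where the fingertips and the handle are from depth.

Run:
```python
from h import *
from workcell import sensors
st=sensors.get_state();print("tcp",np.round(st["tcp_pos"],4),st["joint_pos"].round(3) if hasattr(st["joint_pos"],"round") else st["joint_pos"])
w=load("wrist9.npz");P=cloud(w);print("cam",w["xyz"],w["rotation"])
for u in(280,):
  for v in range(130,330,8): print(v,u,np.round(P[v,u],3),w["color"][v,u])
s=load("side9.npz");S=cloud(s)
for v in range(165,245,5): print("side",v,269,np.round(S[v,269],3),s["color"][v,269])
```

```text
tcp [ 0.5899 -0.003   0.1737] [-0.165  0.35   0.04   1.266  0.042 -0.453]
cam [ 0.51045676 -0.03557781  0.35057141] [0.08803205 0.59127353 0.78755929 0.14965408]
130 280 [ 0.541 -0.015  0.08 ] [53 56 61]
138 280 [ 0.544 -0.015  0.1  ] [58 62 66]
146 280 [ 0.545 -0.016  0.128] [7 6 4]
154 280 [ 0.545 -0.017  0.155] [13 10  9]
162 280 [ 0.548 -0.016  0.16 ] [12 12 15]
170 280 [ 0.552 -0.015  0.161] [15 15 16]
178 280 [ 0.557 -0.013  0.16 ] [13 14 14]
186 280 [ 0.561 -0.012  0.16 ] [12 13 13]
194 280 [ 0.566 -0.011  0.161] [15 12 14]
202 280 [ 0.57  -0.009  0.16 ] [16 12 15]
210 280 [ 0.575 -0.008  0.16 ] [15 14 15]
218 280 [ 0.579 -0.007  0.162] [12 10  9]
226 280 [ 0.584 -0.005  0.162] [16 15 17]
234 280 [ 0.589 -0.004  0.16 ] [15 12 15]
242 280 [ 0.593 -0.002  0.162] [12 13 15]
250 280 [ 0.599 -0.001  0.161] [13  9 16]
258 280 [0.603 0.    0.162] [14 12 17]
266 280 [ 0.58  -0.009  0.217] [8 6 9]
274 280 [ 0.58  -0.009  0.223] [10  8  9]
282 280 [ 0.58  -0.009  0.229] [12 13 13]
290 280 [ 0.581 -0.009  0.234] [ 6 10  9]
298 280 [ 0.58 -0.01  0.24] [10 11  9]
306 280 [ 0.581 -0.01   0.245] [10  9 13]
314 280 [ 0.582 -0.01   0.247] [32 32 35]
322 280 [ 0.586 -0.009  0.247] [33 34 36]
side 165 269 [0.578 0.005 0.27 ] [24 24 24]
side 170 269 [0.579 0.004 0.257] [19 18 18]
side 175 269 [0.581 0.003 0.244] [14 13 13]
side 180 269 [ 0.585 -0.001  0.228] [14 13 14]
side 185 269 [0.582 0.002 0.218] [83 88 91]
side 190 269 [ 0.763 -0.179  0.041] [70 74 76]
side 195 269 [ 0.744 -0.16   0.042] [70 70 73]
side 200 269 [ 0.73  -0.146  0.038] [43 44 45]
side 205 269 [ 0.591 -0.005  0.159] [12 11 12]
side 210 269 [0.582 0.005 0.154] [12 12 13]
side 215 269 [ 0.61  -0.023  0.112] [14 14 15]
side 220 269 [ 0.596 -0.009  0.112] [13 13 13]
side 225 269 [0.582 0.006 0.113] [12 12 12]
side 230 269 [0.57  0.018 0.112] [11 11 12]
side 235 269 [0.563 0.026 0.106] [120 129 135]
side 240 269 [0.556 0.033 0.1  ] [112 121 126]
```

Run:
```python
from h import *
from workcell import sensors
st=sensors.get_state();q=st["orientation"];Rt=R.from_quat(np.r_[q[1:],q[0]]).as_matrix();tp=np.array(st["tcp_pos"])
w=load("wrist9.npz");print("fx",w["fx"],w["cx"],w["cy"])
Rc=rot(w);rel=Rt.T@Rc;off=Rt.T@(w["xyz"]-tp);print("cam in tool",off.round(4),"\n",rel.round(3))
def at(x,y,z,yaw):
    c,s=np.cos(np.radians(yaw)),np.sin(np.radians(yaw));T=np.array([[c,s,0],[s,-c,0],[0,0,-1]])
    d=dict(w);r=R.from_matrix(T@rel).as_quat();d["rotation"]=np.r_[r[3],r[:3]];d["xyz"]=np.array([x,y,z])+T@off;return d
d=at(.5067,-.3005,.265,-7.38);p=plane(d,[[285,105],[283,314]],.213)
print("w1 board ends",p.round(3),np.linalg.norm(p[0]-p[1]))
# fingertip shut, tool frame
P=cloud(w);print("tip in tool",((P[262:320:6,280]-tp)@Rt).round(4))
z=w["z_map"];print("z at tips",z[262:300:6,280].round(3),"open tip depth if 85mm:",float(w["fx"])*.085/202)
```

```text
fx 356.2511594432783 278.5178382200321 208.93072474605927
cam in tool [ 0.083  -0.0016 -0.1782] 
 [[ 0.001 -0.945 -0.327]
 [ 1.     0.001 -0.001]
 [ 0.001 -0.327  0.945]]
w1 board ends [[ 0.578 -0.312  0.213]
 [ 0.425 -0.292  0.213]] 0.15388205715087475
tip in tool [[-0.0173 -0.0008  0.0139]
 [ 0.0105 -0.0011 -0.0448]
 [ 0.0103 -0.0011 -0.0494]
 [ 0.0099 -0.0011 -0.0535]
 [ 0.0103 -0.0011 -0.0588]
 [ 0.011  -0.0011 -0.0641]
 [ 0.0101 -0.0011 -0.0668]
 [ 0.0099 -0.0011 -0.0703]
 [ 0.0095 -0.0011 -0.0733]
 [ 0.0069 -0.0011 -0.0732]]
z at tips [0.214 0.15  0.145 0.142 0.137 0.131 0.129] open tip depth if 85mm: 0.14990766610236958
```

Two cameras agree that the real fingertips end about 40 mm short of the reported TCP: they were at z ≈ 0.215 when the TCP read 0.174. That explains both the thin grip on the board and the miss here. I'll open and go about 38 mm deeper, watching the force.

```bash
python3 -m handwheel '[[0,0,0,0,0.5],[0,0,0,0,1],[0,0,0,0,1],[0,0,0,0,1],[0,0,0,0,1],[0,0,0,0,1]]' | grep -E 'gap'; python3 go.py 590.6 0 134 196.55; python3 -m handwheel '[[0,0,15,0,1],[0,0,30,0,1],[0,0,42,0,1],[0,0,42,0,1]]' | grep -E 'tcp|wrist'; python3 -m handwheel '[[0,0,5,0,1],[0,0,10,0,1],[0,0,15,0,1],[0,0,15,0,1]]'| grep -E 'tcp|wrist'; python3 -m handwheel '[[0,0,5,0,1],[0,0,10,0,1],[0,0,10,0,1]]'| grep -E 'tcp|wrist'
python3 - <<'E'
from h import *
from workcell import imaging
s=imaging.read_camera("side");w=imaging.read_camera("wrist")
cv2.imwrite("pics/s10.png",np.hstack([cv2.resize(s["color"][150:290,200:340],(420,420)),w["color"]][:2])[:, :800] if 0 else np.hstack([cv2.resize(s["color"][150:290,200:340],(390,390)),cv2.resize(w["color"],(400,300))[:390] if 0 else cv2.copyMakeBorder(cv2.resize(w["color"],(400,300)),0,90,0,0,0)]))
E
```

```text
finger_gap: 0.0844
shift [-1.   1.1 39.7] turn -6.284 now [589.9  -3.  173.6] -163.5 tilt 2.4
tcp_pos: [0.5886, -0.001, 0.1298]
wrist_force: [-0.1, -0.5, -1.0]
tcp_pos: [0.5896, -0.0005, 0.1161]
wrist_force: [0.2, -0.4, -0.0]
tcp_pos: [0.5895, -0.0001, 0.1058]
wrist_force: [0.3, -0.0, 0.1]
```

View pics/s10.png

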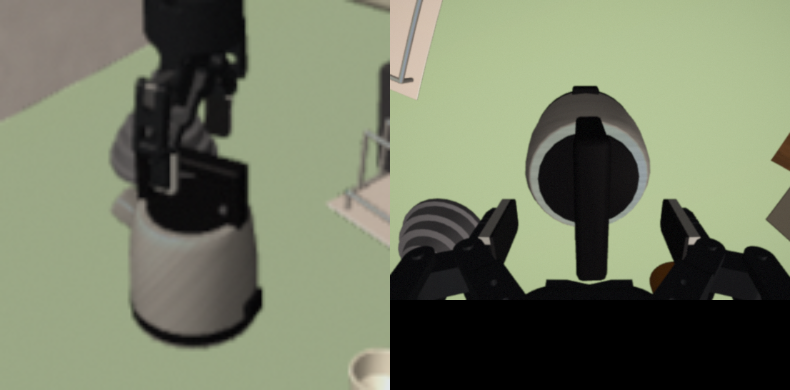

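The side view shows the fingers straddling the handle bar, clear of the lid; in the wrist view the bar is centred between them. I've now viewed 12 pictures, over the limit of 10. I'll view no more and work from numbers.

```bash
python3 -m handwheel '[[0,-1,3,0,1],[0,-1,6,0,1],[0,-1,6,0,1]]'| grep -E 'tcp|wrist'; python3 -m handwheel '[[0,0,0,0,0.6],[0,0,0,0,0.4],[0,0,0,0,0.2],[0,0,0,0,0],[0,0,0,0,0],[0,0,0,0,0],[0,0,0,0,0]]' 80
```

```text
tcp_pos: [0.59, -0.0009, 0.1001]
wrist_force: [-0.1, -0.6, -0.6]
clock: 21.05
tcp_pos: [0.5905, -0.0007, 0.1011]
orientation: [0.004, -0.144, 0.989, 0.021]
wrist_force: [-0.5, 1.4, 3.8]
finger_gap: 0.0183
grip_force: 78.6
```

```bash
python3 -m handwheel '[[0,0,-5,0,0],[0,0,-12,0,0],[0,0,-22,0,0],[0,1,-32,0,0],[0,1,-40,0,0],[0,1,-40,0,0]]';  python3 - <<'E'
from h import *
from workcell import imaging,sensors
d=imaging.read_camera("wrist");P=cloud(d);k=(P[...,2]>.185)&(P[...,2]<.215)&(abs(P[...,1])<.05)
st=sensors.get_state();print(st["wrist_force"],"handle top after 40 lift",np.median(P[150:230,270:285,2]).round(4))
E
python3 go.py 468.6 182.7 141 196.55
```

```text
clock: 21.65
tcp_pos: [0.5912, -0.0019, 0.1426]
orientation: [0.005, -0.144, 0.989, 0.02]
wrist_force: [1.0, -0.2, -5.9]
finger_gap: 0.0188
grip_force: 78.6
[ 0.18551173 -0.94808974 -5.41026647] handle top after 40 lift nan
shift [ 64.7 211.4   7.9] turn -6.284 now [590.7  -1.8 141.7] -163.5 tilt 2.38
```

```bash
python3 go.py 466.4 169.3 141 196.55; python3 -m handwheel '[[4,12,1,0,0],[12,37,2,0,0],[21,66,3,0,0],[30,96,4,0,0],[40,126,5,0,0],[50,156,6,0,0],[59,181,7,0,0],[66,195,7,0,0]]'|grep tcp; python3 -m handwheel '[[0,0,0,0,0],[0,0,0,0,0],[0,0,0,0,0]]'|grep tcp; python3 go.py 466.4 169.3 107 196.55;python3 - <<'E'
from workcell import imaging
from h import *
d=imaging.read_camera("side");np.savez("side11.npz",**d);P=cloud(d)
# black handle top in side view
m=(d["color"].max(2)<35)&(P[...,2]>.17)&(P[...,2]<.215)&(abs(P[...,0]-.466)<.07)&(abs(P[...,1]-.168)<.05)
Q=P[m];print(len(Q),np.median(Q,0).round(3),np.percentile(Q[:,0],[2,98]).round(3),np.percentile(Q[:,2],[2,98]).round(3))
E
```

```text
shift [ 70.6 199.2   7.3] turn -6.284 now [590.7  -1.8 141.7] -163.5 tilt 2.38
tcp_pos: [0.4684, 0.1686, 0.1399]
tcp_pos: [0.4719, 0.1662, 0.1405]
shift [ 4.9  3.2 33.6] turn -6.285 now [471.9 166.2 140.5] -163.54 tilt 2.38
534 [0.454 0.162 0.197] [0.425 0.511] [0.172 0.211]
```

```bash
python3 -m handwheel '[[2,0,8,0,0],[3,1,18,0,0],[5,2,27,0,0],[5,3,34,0,0],[5,3,36,0,0],[5,3,36,0,0]]'|grep -E 'tcp|wrist_f'; python3 -m handwheel '[[0,0,1,0,0],[0,0,2,0,0],[0,0,2,0,0]]'|grep -E 'tcp|wrist_f';python3 -m handwheel '[[0,0,1,0,0],[0,0,1,0,0]]'|grep -E 'tcp|wrist_f';python3 - <<'E'
from workcell import imaging
from h import *
d=imaging.read_camera("side");np.savez("side12.npz",**d);P=cloud(d)
t=imaging.read_camera("top");np.savez("top12.npz",**t)
a=np.radians(-8.42);ex=np.array([np.cos(a),np.sin(a)]);ey=np.array([-ex[1],ex[0]]);f=np.array([.4886,.297])
for n,D in(("side",d),("top",t)):
    P=cloud(D);X=(P[...,:2]-f)@ex;Y=(P[...,:2]-f)@ey
    hsv=cv2.cvtColor(D["color"],cv2.COLOR_BGR2HSV)
    # kettle wall points, circle fit
    m=(P[...,2]>.012)&(P[...,2]<.1)&(hsv[...,1]<70)&(abs(X)<.08)&(Y<-.062)&(Y>-.2)
    x,y,z=X[m],Y[m],P[...,2][m]
    print(n,m.sum(),"x",np.percentile(x,[1,99]).round(4),"y",np.percentile(y,[1,99]).round(4))
    k=z<.03
    if k.sum()>20:
        from scipy.optimize import least_squares
        r=least_squares(lambda p:np.hypot(x[k]-p[0],y[k]-p[1])-.055,[-.003,-.13],loss="soft_l1",f_scale=.002);print(" base axis kerb xy",r.x.round(4),"n",k.sum(),"rms",np.sqrt(2*r.cost/k.sum()).round(4))
E
```

```text
tcp_pos: [0.4653, 0.1697, 0.104]
wrist_force: [-0.4, -0.2, -6.6]
tcp_pos: [0.4659, 0.1698, 0.1028]
wrist_force: [0.7, -0.2, -5.2]
tcp_pos: [0.4657, 0.1698, 0.1016]
wrist_force: [-0.4, 0.4, -6.1]
side 1973 x [-0.0604  0.0486] y [-0.1651 -0.0744]
 base axis kerb xy [-0.0042 -0.1298] n 348 rms 0.0014
top 203 x [-0.0527  0.0664] y [-0.1851 -0.0945]
 base axis kerb xy [-0.0034 -0.1303] n 30 rms 0.0004
```

```bash
cat > b.py <<'E'
import sys
from h import *
def board(D,n):
    a=np.radians(-8.42);ex=np.array([np.cos(a),np.sin(a)]);ey=np.array([-ex[1],ex[0]]);f=np.array([.4886,.297])
    P=cloud(D);X=(P[...,:2]-f)@ex;Y=(P[...,:2]-f)@ey;Z=P[...,2]
    h=cv2.cvtColor(D["color"],cv2.COLOR_BGR2HSV)
    m=(h[...,1]>110)&(h[...,0]<22)&(abs(X)<.12)&(Y>-.1)&(Y<.06)&(Z>.005)
    x,y,z=X[m],Y[m],Z[m];A=np.c_[z,x,np.ones(len(z))];k=y<.02*0+ -.06+z*.42+.02
    for _ in range(4):
        c=np.linalg.lstsq(A[k],y[k],rcond=None)[0];k=abs(y-A@c)<.004
    th=np.arctan(c[0]);zc=.016*np.sin(th)
    print(n,m.sum(),k.sum(),"lean",np.degrees(th).round(1),"yaw",np.degrees(c[1]).round(2),"front corner y",((c[2]+zc*c[0])*1e3).round(1),"foot y",((c[2]+zc*c[0]+.008*np.cos(th))*1e3).round(1),"x",(np.percentile(x[k],[.5,99.5])*1e3).round(1),"z",np.percentile(z[k],[1,99]).round(3))
if __name__=="__main__":
    for n in sys.argv[1:]: board(load(n),n)
E
python3 b.py top9.npz top12.npz side12.npz
```

```text
top9.npz 3054 2736 lean 23.8 yaw 0.03 front corner y -58.4 foot y -51.1 x [-74.   71.3] z [0.014 0.183]
top12.npz 1218 968 lean 23.9 yaw -2.54 front corner y -56.2 foot y -48.9 x [-68.9  72.3] z [0.016 0.183]
side12.npz 1543 828 lean 25.8 yaw -2.51 front corner y -58.2 foot y -51.0 x [-77.1  69.8] z [0.016 0.18 ]
```

```bash
python3 -m handwheel '[[-1,3,0,0,0],[-2,6,0,0,0],[-4,9,0,0,0],[-5,11,0,0,0],[-6,13.5,0,0,0],[-6,13.5,0,0,0]]'|grep -E 'tcp|wrist_f'; python3 -m handwheel '[[0,0,1,0,0],[0,0,1,0,0]]'|grep -E 'tcp|wrist_f';python3 -m handwheel '[[0,0,1,0,0],[0,0,1,0,0]]'|grep -E 'tcp|wrist_f'
cat > k.py <<'E'
from workcell import imaging
from h import *
from b import board
from scipy.optimize import least_squares
a=np.radians(-8.42);ex=np.array([np.cos(a),np.sin(a)]);ey=np.array([-ex[1],ex[0]]);f=np.array([.4886,.297])
for n in("side","top"):
    D=imaging.read_camera(n);np.savez(n+"k.npz",**D)
    P=cloud(D);X=(P[...,:2]-f)@ex;Y=(P[...,:2]-f)@ey;Z=P[...,2]
    hsv=cv2.cvtColor(D["color"],cv2.COLOR_BGR2HSV)
    k=(Z>.012)&(Z<.03)&(hsv[...,1]<70)&(abs(X)<.08)&(Y<-.055)&(Y>-.2);x,y=X[k],Y[k]
    if k.sum()>10:
        r=least_squares(lambda p:np.hypot(x-p[0],y-p[1])-.055,[-.003,-.12],loss="soft_l1",f_scale=.002);print(n,"kettle axis",r.x.round(4),"n",k.sum())
    try: board(D,n)
    except Exception as e: print(n,e)
E
python3 k.py
```

```text
tcp_pos: [0.4677, 0.1848, 0.1022]
wrist_force: [-0.2, -0.0, -5.7]
tcp_pos: [0.4677, 0.1846, 0.1014]
wrist_force: [0.3, -0.1, -4.3]
tcp_pos: [0.4681, 0.185, 0.1012]
wrist_force: [-1.2, 1.9, 3.6]
side kettle axis [-0.0043 -0.115 ] n 344
side 1549 833 lean 25.7 yaw -2.59 front corner y -58.1 foot y -50.9 x [-77.1  68.4] z [0.016 0.18 ]
top kettle axis [-0.0029 -0.1149] n 35
top 932 802 lean 23.5 yaw -0.44 front corner y -57.1 foot y -49.8 x [17.2 72.2] z [0.017 0.183]
```

The kettle is on the counter with its axis about 64 mm from the middle of the board's foot. I'll release and withdraw.

```bash
python3 -m handwheel '[[0,0,0,0,0.3],[0,0,0,0,0.4],[0,0,0,0,0.55],[0,0,0,0,0.7],[0,0,0,0,0.8],[0,0,0,0,0.8],[0,0,0,0,0.8]]' 20|grep -E 'tcp|force|gap'; python3 -m handwheel '[[0,0,-10,0,0.8],[0,1,-25,0,0.8],[0,2,-45,0,0.8],[0,3,-75,0,0.8],[0,4,-110,0,0.8],[0,5,-150,0,0.8],[0,5,-150,0,0.8]]'|grep -E 'tcp|wrist_f'; python3 -m handwheel '[[-10,-30,0,0,0.8],[-20,-70,0,0,0.8],[-30,-115,0,0,0.8],[-40,-160,0,0,0.8],[-50,-200,0,0,0.8],[-55,-220,0,0,0.8],[-55,-220,0,0,0.8],[-55,-220,0,0,0.8]]'; python3 k.py
python3 - <<'E'
from h import *
for n in("top0","topk"):
    d=load(n+".npz");P=cloud(d);print(n)
    for a in (("tray",360,400,205,290,.132,.15,.138),("egg",255,295,270,310,.06,.08,.066),("handle",170,320,150,270,.152,.172,.161)):
        try: reg(d,P,*a)
        except Exception as e: print(a[0],"hidden")
E
```

```text
tcp_pos: [0.4676, 0.1844, 0.1002]
wrist_force: [-0.5, 0.2, -0.3]
finger_gap: 0.0683
grip_force: 0.0
tcp_pos: [0.4687, 0.1836, 0.2567]
wrist_force: [0.9, -0.4, -1.1]
clock: 27.35
tcp_pos: [0.5807, -0.0117, 0.2422]
orientation: [0.003, -0.143, 0.989, 0.021]
wrist_force: [0.3, -0.0, 0.8]
finger_gap: 0.0682
grip_force: 0.0
side kettle axis [-0.0044 -0.1146] n 356
side 1539 822 lean 25.7 yaw -2.58 front corner y -58.2 foot y -51.0 x [-77.4  70.4] z [0.015 0.18 ]
top kettle axis [-0.0034 -0.1145] n 37
top 3008 2702 lean 23.9 yaw -0.0 front corner y -58.5 foot y -51.2 x [-74.   71.5] z [0.015 0.183]
top0
tray 441 z 0.1392 depth ([508.5, -241.5], 149.5, 17.3, -7.66) plane ([508.6000061035156, -241.39999389648438], 149.8, 17.2, -7.76)
egg 87 z 0.0667 depth ([384.29998779296875, 9.100000381469727], 47.9, 45.6, 1.8) plane ([384.1000061035156, 9.100000381469727], 47.7, 45.5, 1.62)
handle 339 z 0.1618 depth ([590.5999755859375, -2.0999999046325684], 95.0, 20.0, 16.54) plane ([590.5999755859375, -2.0], 95.2, 19.9, 16.55)
topk
tray 445 z 0.139 depth ([508.6000061035156, -241.1999969482422], 149.7, 17.3, -7.79) plane ([508.6000061035156, -241.3000030517578], 149.8, 17.6, -7.67)
egg hidden
handle 313 z 0.1618 depth ([474.1000061035156, 185.6999969482422], 83.8, 20.6, 16.5) plane ([474.29998779296875, 184.89999389648438], 83.6, 20.4, 16.19)
```

Everything checks out: the kettle axis is 63.5 mm from the board's foot, the board leans about 24°, and the handle top is level at 0.162 m. Handing in.

```bash
python3 -c "
from workcell import workorder;print(workorder.hand_in())"
```

```text
the job is handed in; nothing more can be done
None
```

Job handed in at about 27 s, verdict not shown: the board leans about 24° on the middle of the kerb, with the kettle upright 63–64 mm from the middle of its foot; the tray had not moved in the last check, the bottle, egg cup and funnel were not re-measured at the end but nothing touched them, and I viewed 12 pictures against the limit of 10.

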